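Step the specimen carousel round to the camera

ROBOT

A 6-joint arm with a two-finger parallel gripper is mounted at the origin on the work surface. World frame = base frame: x ahead of the robot, y to its left, z up, the work surface at z = 0. Lengths are in mm, angles in rad, forces in N, time in s.
With the tool pointing down it reaches from about 350 to 975 mm from the base axis. Payload 7.1 kg.
Tool frame: the origin (TCP) lies at the centre of the arm's flange, where the gripper is bolted on; the fingertips stand 182 mm ahead of it and the grasp point (between the pads) lies 163 mm ahead of it; z points along the fingers, y is the line along which they close (so a half turn about z gives the same grasp; the last joint's range is limited). The gripper opens to 88 mm and grips with 3 to 60 N. Pads are 20 mm wide; open, the fingers measure 115 mm over their backs; the gripper's body (75 mm by 178 mm) begins 61 mm behind the grasp point.
Start: joints at [1.133, 0.423, 1.63, -0, 1.089, -0.019], TCP at [254.133, 570.984, 404.675] pointing down, gripper open.
Joint ranges: [-3, 3], [-0.9, 2.11], [0.09, 2.58], [-1.31, 4.45], [0.11, 2.69], [-2.54, 2.54]. Speed limits (rad/s): [2.39, 2.39, 3.01, 3.14, 3.14, 3.14].

INTERFACE

Orientations are given as a rotation vector (axis times angle).
In Python, from workcell import readout, get_image, ctrl gives the robot as it stands.
- The arm moves only by the tool step_arm, never from a script. Its argument "targets" is a list that holds one entry, the list of rows, each a list of 7 numbers: the shift along the world's x, y, z as a fraction of full scale, then the turn, a rotation vector about the world's x, y, z as a fraction of full scale, then the opening, from 0 (shut) to 1 (fully open). In form: [[[dx, dy, dz, wx, wy, wz, claw], ...]]. A call has exactly 5 rows; each row shifts and turns the commanded pose from where the row before left it; what a row does not reach is not made up. Full scale, the value 1, is 0.05 m for a shift and 4 degrees for a turn. A row lasts 1/8 s, in which the tool goes at most 62.5 mm and 10.7 degrees, less where a joint would pass 70% of its speed; a pose out of reach is approached as far as the arm can. A call with a number of a shift or a turn outside -1 to 1 is refused whole. A call with a gripper value outside its range is refused whole. The fingers move at their own pace and stop on an object; the grip force is fixed at half the most. Time passes only in rows, so rows that do not move let the fingers close, or fill a call up. It gives the time, the measured TCP pose, the force, the opening and the grip force at its end, in the units of the state.
- readout.get_obs(): the state, without advancing time (a new reading comes with each control period).
- get_image(name): name is "scene" or "side" or "wrist"; returns a dict with "pixels" (420x560x3 uint8, red, green, blue), "intrinsics" (3x3 intrinsics, pixels), "k1" (the pictures are not rectified: a ray, as slopes to the right and down, at radius r is drawn at 1 + k1 r^2 times it, then the intrinsics apply), "extrinsics" (4x4, takes a point from world to camera coordinates). Camera axes: x right, y down, z forward; pixel columns grow to the right and rows downward; lengths in mm; the calibration is good to about 2 mm. A picture is of the moment at which its call begins. There is no depth.
- ctrl.close_job(): hands the job in; it is judged then, once.
The state is a dict: "t": time; "qpos": joint angles; "qvel": joint speeds; "joint_torque": joint torques, N m; "ee_pos": TCP position; "orientation": TCP orientation; "ft_force": force on the tool from outside, world axes, zero at the start; "moment": the same for the moment, N m; "width": finger opening in mm; "grasp_force": force on a finger pad.
Only numpy, scipy, OpenCV 4.12 (cv2) and the standard library are available. Lean on these libraries where they do the work, as an engineer would, in place of code of your own. Each camera call takes 0.05 s, during which the arm holds its last target. There are 200 camera calls.

TASK

Work the spring-return ratchet lever of the insect photo stage, full stroke after full stroke, until the big horned beetle stands right in front of the little camera's lens, then let go of the lever. Turn the tray only by its lever and do not go past the camera, as it cannot be turned back; leave the jar, dish and pin box where they are.

Things in the scene. Friction and masses are not known exactly. Their poses are not given: they have to be found in the camera images.
- stage: Fixed round white base, 330 mm across, 12 mm thick; origin under its centre, on the upright axis of both tray and lever. A small white camera stands on its +y side (165 mm out, top 95 mm high), lens towards the axis; the lever is on its -y side. The metal tray on it is 192 mm across, its face 36 mm above the table; nothing on it is higher than 80 mm; 12 index pins ring its rim.
- tray (a joint): Tray angle, rad, growing counter-clockwise from above: 0 when the big beetle is in front of the lens; it starts negative, between places, and stays where it is left. A full lever stroke brings it forward to a multiple of 0.524 rad (12 places), within 0.04: the first stroke moves it 0.12 to 0.64 rad, each later one a whole place. Two to four strokes are needed.
- beetle (a point): The big beetle, at mid-body, 60 mm from the stage's axis, 60 mm above the table: brown, bulky, with an upturned horn, about 55 mm long with the horn, on a cork disc. It is the largest body on the tray; the others are a flat-winged moth, a thin stick insect and a small fly. It is fixed to the tray.
- lever (a joint): Lever angle about the stage's axis, rad: 0 at rest, 0.64 at its stop, growing counter-clockwise from above. A spring returns it to 0 when let go; pushing it takes 1 to 5 N at the post. Only when back near 0 (under 0.06) does its brass pawl take the next pin.
- lever_post (a point): Centre of the top of the lever's upright round steel post, 16 mm in diameter, 145 mm from the stage's axis; it is free from 20 to 90 mm above the table (this point is at 90 mm). Near its path stand only two stop pins, 32 mm high, 128 mm from the axis.
- jar: Bystander: amber glass jar with a black lid, 52 mm across, 75 mm high, standing; origin under its centre.
- dish: Bystander: round pale dish with a lid, 88 mm across, 16 mm high; origin under its centre.
- pinbox: Bystander: flat cardboard pin box, 62 x 92 x 31 mm; origin under its centre.

How it is judged (in metres and radians):
On the way, in this order (a step that is already met when the one before it is completed fails the run):
1. the lever is worked through a full stroke (value of joint lever above 0.5 rad).
2. it is let back to rest (value of joint lever below 0.06 rad).
3. it is worked through a further full stroke (value of joint lever above 0.5 rad).
At the end, for the whole second after the job is handed in: The big beetle stands in front of the camera lens (tray angle within 0.18 rad, about 10 degrees, of 0), the tray is still, and the lever is back at rest (under 0.06 rad) (value of joint tray between -0.18 and 0.18 rad and velocity of joint tray between -0.05 and 0.05 rad/s and value of joint lever below 0.06 rad); the robot touches nothing.
It fails at once if the tray is touched by the robot (contact force between any of the fingers, the arm and tray above 1 N).
It fails at once if the tray is taken past the camera (more than 0.3 rad beyond 0) (value of joint tray above 0.3 rad).
It fails at once if the jar, dish or pin box is moved more than 20 mm (distance of any of jar, dish, pinbox from where it was at the start of the episode above 0.02 m).
It also fails if it takes over 54 s, if anything falls off the work surface, if the arm or the gripper's body presses on something with over 40 N, if the wrist force passes 120 N, or if a joint passes its speed limit or range.

## Working session

There is one attempt and no reset: what is moved stays moved. The work goes in short steps, Python scripts to look and compute and a tool call to move; the robot and the scene stay as the last step left them, time stands still between calls to the robot, and variables do not carry over. Pictures are saved under pics/ and viewed, at most 10 in all, crops included, and the job is handed in when it is done.

Besides the shell and the picture viewer there is one more tool, called after ">>>" as name(argument=value, ...) on one line, values as JSON. step_arm: Moves the arm, as the interface text tells. Shift numbers are shares of 0.05 m and turn numbers shares of 4 degrees, none past 1 either way. Its arguments: {"type":"object","properties":{"targets":{"type":"array"}},"required":["targets"]}

```bash
mkdir -p pics; cat > h.py <<'E'
import numpy as np, cv2
from workcell import readout, get_image, ctrl
def snap(n,f):
    d=get_image(n); cv2.imwrite('pics/'+f,cv2.cvtColor(d['pixels'],cv2.COLOR_RGB2BGR))
    np.savez('pics/'+f+'.npz',K=d['intrinsics'],k1=d['k1'],E=d['extrinsics']); return d
def ray(f,u,v):
    d=np.load('pics/'+f+'.npz');K=d['K'];k1=float(d['k1']);E=d['E']
    p=np.array([(u-K[0,2])/K[0,0],(v-K[1,2])/K[1,1]]);q=p.copy()
    for _ in range(30): q=p/(1+k1*(q@q))
    R=E[:3,:3];return -R.T@E[:3,3],R.T@np.array([q[0],q[1],1])
def atz(f,u,v,z):
    o,r=ray(f,u,v);return (o+r*(z-o[2])/r[2]).round(1)
def proj(f,P):
    d=np.load('pics/'+f+'.npz');K=d['K'];k1=float(d['k1']);E=d['E']
    c=E[:3,:3]@np.array(P,float)+E[:3,3];q=c[:2]/c[2];q=q*(1+k1*(q@q));return (K[:2,:2]@q+K[:2,2]).round(1)
E
python3 -c "
from h import *
for n in ['scene','side']: snap(n,n+'1.png')
a=[cv2.imread('pics/%s1.png'%n) for n in ['scene','side']]
o=readout.get_obs();print(o['ee_pos'],o['orientation'],o['t'])"
```

```text
[254.06342429 570.77099939 403.99685946] [-6.53031138e-01 -3.07267862e+00  2.07137193e-03] 0.1
```

View pics/scene1.png

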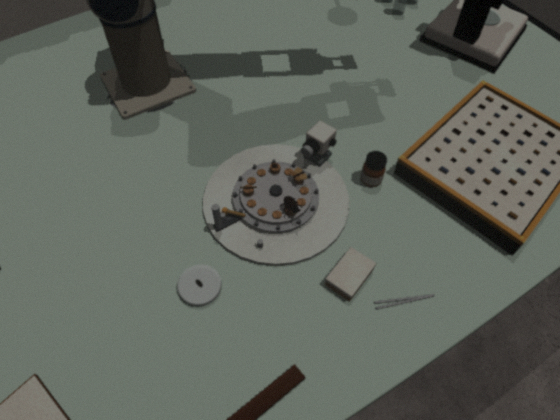

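View pics/side1.png

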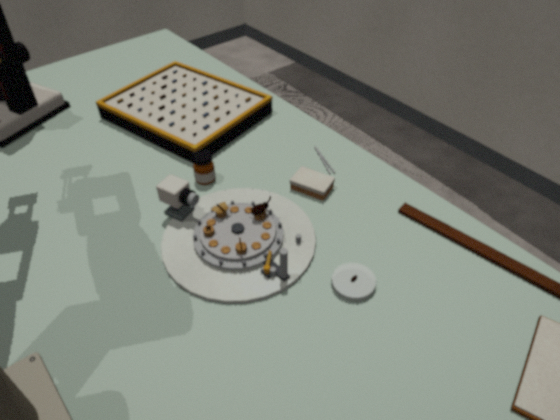

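The scene view shows the stage around (276,200), the camera at (320,140), the post near (216,212) and the beetle near (291,205). In the side view the stage is at (238,235) and the post near (284,262). I'll enlarge both to get exact pixels.

```bash
python3 -c "
from h import *
a=cv2.imread('pics/scene1.png')[115:275,190:400];b=cv2.imread('pics/side1.png')[150:310,150:360]
m=np.vstack([cv2.resize(x,None,fx=3.7,fy=3.7,interpolation=cv2.INTER_CUBIC)[:300*2] for x in (a,)])
n=cv2.resize(b,None,fx=3.7,fy=3.7,interpolation=cv2.INTER_CUBIC)
cv2.imwrite('pics/c1.png',cv2.convertScaleAbs(m,alpha=1.6));cv2.imwrite('pics/c2.png',cv2.convertScaleAbs(n,alpha=1.6))
for f,p in (('scene1.png',(276,203)),('side1.png',(239,241))):print(atz(f,*p,12))
print(atz('scene1.png',275.5,190,40),atz('side1.png',238,228,40))
print(atz('scene1.png',216,208,90),atz('side1.png',284,255,90))
print(atz('scene1.png',320,130,95),atz('side1.png',174,183,95))
"
```

```text
[555.6  98.   12. ]
[538.8  93.2  12. ]
[542.1 104.7  40. ] [545.1 102.4  40. ]
[552.1 -40.2  90. ] [542.9 -50.8  90. ]
[482.9 257.2  95. ] [489.4 254.1  95. ]
```

View pics/c1.png

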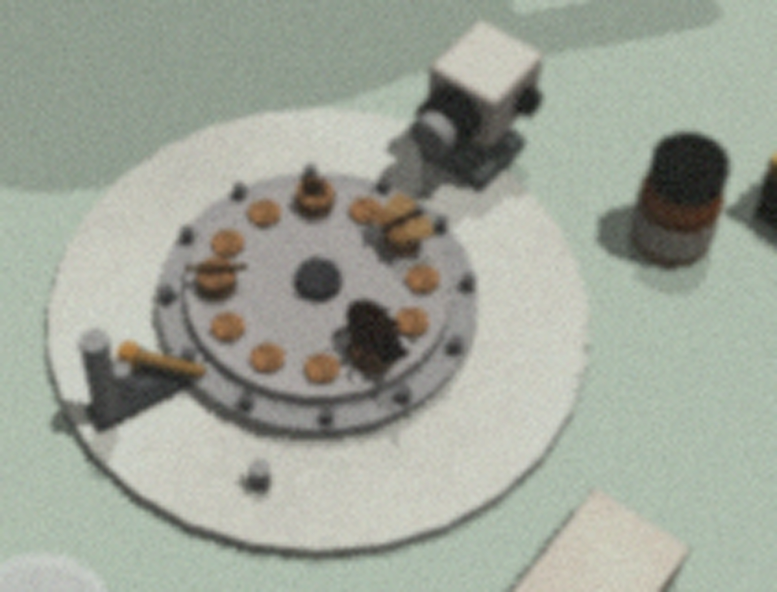

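View pics/c2.png

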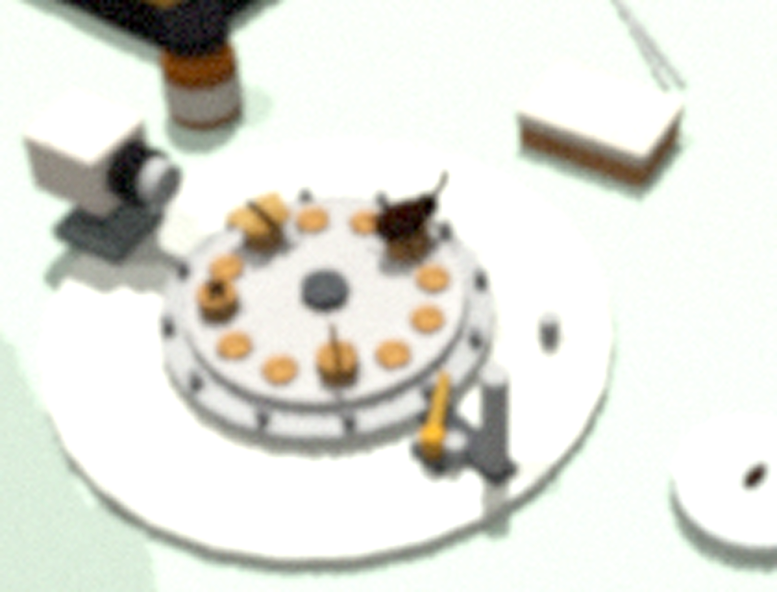

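c1 puts the post top at (95,341), the hub at (318,278) and the beetle's body at (375,335). In c2 they are at (495,376), (325,288) and (408,218). I'll triangulate these.

```bash
cat >> h.py <<'E'
def tri(fa,a,fb,b):
    A=np.zeros((3,3));y=np.zeros(3)
    L=[]
    for f,p in((fa,a),(fb,b)):
        o,r=ray(f,*p);r=r/np.linalg.norm(r);M=np.eye(3)-np.outer(r,r);A+=M;y+=M@o;L.append((M,o))
    P=np.linalg.solve(A,y);return P.round(1),[round(float(np.linalg.norm(M@(P-o))),1) for M,o in L]
E
python3 -c "
from h import *
s=lambda x,y:(190+x/3.7,115+y/3.7)
t=lambda x,y:(150+x/3.7,150+y/3.7)
P={}
for n,a,b in (('post',(95,341),(495,376)),('hub',(318,278),(325,288)),('beetle',(375,335),(408,218)),('stop2',(258,470),(549,322)),('lens',(437,128),(160,180))):
  P[n],e=tri('scene1.png',s(*a),'side1.png',t(*b));print(n,P[n],e)
print(atz('scene1.png',*s(95,341),90),atz('side1.png',*t(495,376),90))
print(atz('scene1.png',*s(375,335),60),atz('side1.png',*t(408,218),60))
for n in P:
  d=P[n]-P['hub'];print(n,np.hypot(*d[:2]).round(1),np.arctan2(d[1],d[0]).round(3))
# jar,dish,box
print(atz('scene1.png',375,158,75),atz('scene1.png',199,283,16),atz('scene1.png',352,272,31))
"
```

```text
post [549.2 -40.7  87.5] [1.5, 1.5]
hub [544.4 103.6  41.1] [1.3, 1.3]
beetle [605.7 104.7  57.6] [0.8, 0.8]
stop2 [633.1  11.9  27.7] [1.1, 1.1]
lens [505.3 210.3  73.4] [2.5, 2.5]
[550.  -39.8  90. ] [547.9 -44.2  90. ]
[606.6 104.5  60. ] [604.2 101.6  60. ]
post 144.4 -1.538
hub 0.0 0.0
beetle 61.3 0.018
stop2 127.6 -0.802
lens 113.6 1.922
[600.9 326.5  75. ] [ 646.9 -134.1   16. ] [785.9 134.3  31. ]
```

The lens is at 1.92 rad and the beetle at 0.02 rad about the axis, so the tray angle is about -1.90. That makes four strokes (0.33 + 3×0.524). I'll push the post with a closed fist, tool x along the mean tangent (20°). First I move over to a point behind the post.

>>> step_arm(targets=[[[0.345,-0.84,0,0,0,0.733,0],[0.345,-0.84,0,0,0,0.733,0],[0.345,-0.84,0,0,0,0.733,0],[0.345,-0.84,0,0,0,0.733,0],[0.345,-0.84,0,0,0,0.733,0]]])

```text
t: 0.72
ee_pos: [340.6, 359.5, 404.5]
orientation: [-0.253, -3.131, 0.001]
ft_force: [0.1, 1.3, 0.3]
width: 41.3
grasp_force: 0.0
```

>>> step_arm(targets=[[[0.345,-0.84,0,0,0,0.733,0],[0.345,-0.84,0,0,0,0.733,0],[0.345,-0.84,0,0,0,0.733,0],[0.345,-0.84,0,0,0,0.733,0],[0.345,-0.84,0,0,0,0.733,0]]])

```text
t: 1.35
ee_pos: [426.9, 149.6, 404.6]
orientation: [0.149, -3.138, 0.0]
ft_force: [-0.2, 0.7, -0.2]
width: 0.2
grasp_force: 0.0
```

>>> step_arm(targets=[[[0.345,-0.84,0,0,0,0.733,0],[0.345,-0.84,0,0,0,0.733,0],[0.345,-0.84,0,0,0,0.733,0],[0.345,-0.84,0,0,0,0.733,0],[0.345,-0.84,0,0,0,0.733,0]]])

```text
t: 1.98
ee_pos: [513.2, -60.5, 404.5]
orientation: [0.547, -3.093, -0.0]
ft_force: [1.4, -0.4, 0.3]
width: 0.5
grasp_force: 0.0
```

>>> step_arm(targets=[[[0,0,-0.69,0,0,0,0],[0,0,-0.69,0,0,0,0],[0,0,-0.69,0,0,0,0],[0,0,-0.69,0,0,0,0],[0,0,-0.69,0,0,0,0]]])

```text
t: 2.6
ee_pos: [512.8, -59.0, 230.9]
orientation: [0.545, -3.094, -0.0]
ft_force: [-0.0, 0.7, 0.7]
width: 0.6
grasp_force: 0.0
```

```bash
python3 -c "
from h import *
for n in ['scene','side']: snap(n,n+'2.png')
a=cv2.imread('pics/scene2.png')[115:275,190:400];b=cv2.imread('pics/side2.png')[150:310,150:360]
m=np.hstack([cv2.resize(x[:,:200],None,fx=2,fy=2,interpolation=cv2.INTER_CUBIC) for x in (a,b)])
cv2.imwrite('pics/c3.png',cv2.convertScaleAbs(m,alpha=1.5))
c=np.array([544.4,103.6])
for k in range(11):
  a=-1.538+.064*k;print((c+144.5*np.array([np.cos(a),np.sin(a)])).round(1))
"
```

```text
[549.1 -40.8]
[558.4 -40.2]
[567.5 -39. ]
[576.6 -37.3]
[585.6 -34.9]
[594.3 -32. ]
[602.9 -28.5]
[611.2 -24.5]
[619.3 -20. ]
[627.  -14.9]
[634.4  -9.4]
```

View pics/c3.png

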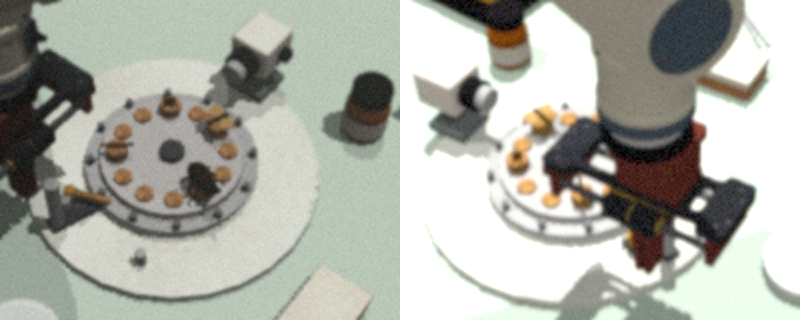

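The fist is down behind the post, clear of tray and pins, with the lever still at rest in the scene half (post near (55,195)). First stroke.

>>> step_arm(targets=[[[0.41,0.15,0,0,0,0,0],[0.186,0.012,0,0,0,0,0],[0.182,0.024,0,0,0,0,0],[0.182,0.034,0,0,0,0,0],[0.18,0.048,0,0,0,0,0]]])

```text
t: 3.32
ee_pos: [570.3, -45.7, 232.5]
orientation: [-0.545, 3.094, -0.0]
ft_force: [-2.6, -3.0, 1.1]
width: 0.4
grasp_force: 1.1
```

>>> step_arm(targets=[[[0.174,0.058,0,0,0,0,0],[0.172,0.07,0,0,0,0,0],[0.166,0.08,0,0,0,0,0],[0.162,0.09,0,0,0,0,0],[0.154,0.102,0,0,0,0,0]]])

```text
t: 3.95
ee_pos: [611.7, -25.3, 232.0]
orientation: [0.545, -3.094, -0.0]
ft_force: [-2.9, -2.5, 0.1]
width: 0.6
grasp_force: 1.5
```

>>> step_arm(targets=[[[0.08,0.06,0,0,0,0,0],[0.07,0.05,0,0,0,0,0],[0,0,0,0,0,0,0],[0,0,0,0,0,0,0],[0,0,0,0,0,0,0]]])

```text
t: 4.58
ee_pos: [618.1, -20.4, 232.0]
orientation: [0.545, -3.092, 0.0]
ft_force: [-5.2, -5.7, 1.9]
width: 0.1
grasp_force: 3.2
```

```bash
python3 -c "
from h import *
for n in ['scene','side']: snap(n,n+'3.png')
a=cv2.imread('pics/scene3.png')[115:275,190:400];b=cv2.imread('pics/side3.png')[150:310,150:360]
m=np.hstack([cv2.resize(x[:,:200],None,fx=2,fy=2,interpolation=cv2.INTER_CUBIC) for x in (a,b)])
cv2.imwrite('pics/c4.png',cv2.convertScaleAbs(m,alpha=1.5))
"
```

```text
(no output)
```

View pics/c4.png

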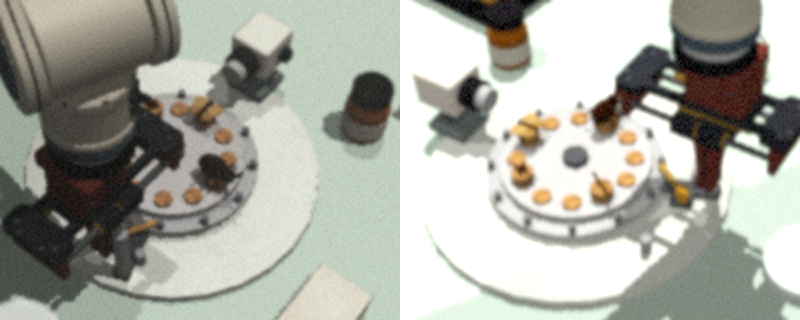

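The beetle has turned forward and the lever arm lies beside the far stop pin, with force rising to 8 N. I'll add a small extra push to confirm the stop.

>>> step_arm(targets=[[[0.04,0.03,0,0,0,0,0],[0,0,0,0,0,0,0],[0,0,0,0,0,0,0],[0,0,0,0,0,0,0],[0,0,0,0,0,0,0]]])

```text
t: 5.3
ee_pos: [619.2, -19.7, 232.0]
orientation: [0.545, -3.089, 0.001]
ft_force: [-9.6, -10.5, 6.3]
width: 0.5
grasp_force: 6.3
```

```bash
python3 -c "
from h import *
o=readout.get_obs();print(o['ee_pos'],o['ft_force'])
# beetle body, from c4: scene(217,172) side(606,112)
print(tri('scene3.png',(190+217/2,115+168/2),'side3.png',(150+(606-400)/2,150+112/2)))
c=np.array([544.4,103.6])
for k in range(-8,1):
  a=1.924+.5236*k; P=c+60*np.array([np.cos(a),np.sin(a)]);p=proj('scene3.png',[*P,60]);q=proj('side3.png',[*P,60]);print(k,(p-[190,115])*2,(q-[150,150])*2+[400,0])
"
```

```text
[619.20217556 -19.69083526 231.95755075] [ -9.63414023 -10.52140168   6.27201062]
(array([599.8, 125. ,  56.9]), [2.7, 2.7])
-8 [116.6 133.8] [569.  184.6]
-7 [118.6 156.8] [599.8 178.6]
-6 [135.4 176. ] [622.8 162.8]
-5 [162.4 186. ] [631.6 142. ]
-4 [192.2 183.4] [624.8 122.2]
-3 [215.8 169.2] [605.  108.2]
-2 [226.8 147.8] [577.6 103. ]
-1 [222.6 125.2] [549.2 108. ]
0 [205.4 107.4] [526.6 122. ]
```

The lever is against its stop at 14 N, and the beetle is at place -3. Three strokes remain. Let back along the arc.

>>> step_arm(targets=[[[-0.344,-0.242,0,0,0,0,0],[-0.328,-0.17,0,0,0,0,0],[-0.346,-0.128,0,0,0,0,0],[-0.362,-0.082,0,0,0,0,0],[-0.368,-0.036,0,0,0,0,0]]])

```text
t: 5.92
ee_pos: [532.8, -51.6, 232.4]
orientation: [-0.544, 3.093, 0.0]
ft_force: [-1.1, 0.3, 0.6]
width: 0.7
grasp_force: 0.3
```

>>> step_arm(targets=[[[-0.41,-0.15,0,0,0,0,0],[0,0,0,0,0,0,0],[0,0,0,0,0,0,0],[0,0,0,0,0,0,0],[0,0,0,0,0,0,0]]])

```text
t: 6.55
ee_pos: [513.4, -58.9, 232.2]
orientation: [-0.545, 3.093, -0.0]
ft_force: [0.4, -0.3, -0.3]
width: 0.2
grasp_force: 0.0
```

```bash
python3 -c "
from h import *
for n in ['scene','side']: snap(n,n+'4.png')
a=cv2.imread('pics/scene4.png')[115:275,190:400];b=cv2.imread('pics/side4.png')[150:310,150:360]
m=np.hstack([cv2.resize(x[:,:200],None,fx=2,fy=2,interpolation=cv2.INTER_CUBIC) for x in (a,b)])
cv2.imwrite('pics/c5.png',cv2.convertScaleAbs(m,alpha=1.5))
print(readout.get_obs()['ee_pos'])
"
```

```text
[513.15830669 -58.9003527  232.12094666]
```

View pics/c5.png

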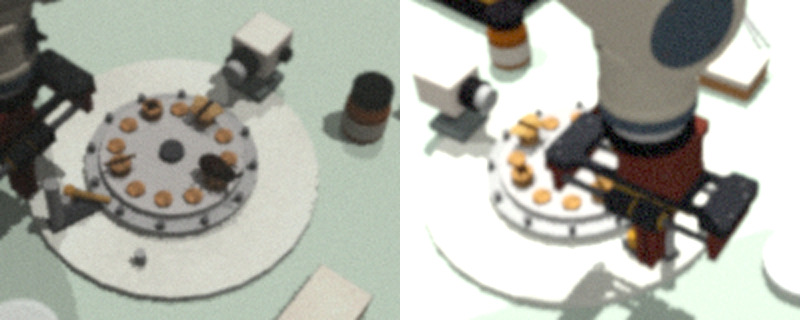

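The lever is back at rest (post near (55,195)) and the tray stayed put with the beetle at (217,168). Strokes two and three follow.

>>> step_arm(targets=[[[0.41,0.15,0,0,0,0,0],[0.186,0.012,0,0,0,0,0],[0.182,0.024,0,0,0,0,0],[0.182,0.034,0,0,0,0,0],[0.18,0.048,0,0,0,0,0]]])

```text
t: 7.28
ee_pos: [570.1, -45.8, 232.0]
orientation: [0.545, -3.093, 0.0]
ft_force: [-2.5, -3.7, -0.0]
width: 0.8
grasp_force: 1.6
```

>>> step_arm(targets=[[[0.174,0.058,0,0,0,0,0],[0.172,0.07,0,0,0,0,0],[0.166,0.08,0,0,0,0,0],[0.162,0.09,0,0,0,0,0],[0.154,0.102,0,0,0,0,0]]])

```text
t: 7.9
ee_pos: [611.8, -25.3, 232.1]
orientation: [0.545, -3.094, 0.0]
ft_force: [-1.9, -4.2, -0.5]
width: 0.3
grasp_force: 1.6
```

>>> step_arm(targets=[[[0.1,0.07,0,0,0,0,0],[0.09,0.07,0,0,0,0,0],[0,0,0,0,0,0,0],[0,0,0,0,0,0,0],[0,0,0,0,0,0,0]]])

```text
t: 8.52
ee_pos: [619.2, -19.5, 231.9]
orientation: [0.545, -3.089, 0.001]
ft_force: [-9.4, -9.0, 5.3]
width: 0.6
grasp_force: 6.4
```

>>> step_arm(targets=[[[-0.344,-0.242,0,0,0,0,0],[-0.328,-0.17,0,0,0,0,0],[-0.346,-0.128,0,0,0,0,0],[-0.362,-0.082,0,0,0,0,0],[-0.368,-0.036,0,0,0,0,0]]])

```text
t: 9.15
ee_pos: [532.9, -51.6, 232.4]
orientation: [-0.544, 3.093, -0.0]
ft_force: [-1.0, 1.1, -0.5]
width: 0.5
grasp_force: 0.3
```

>>> step_arm(targets=[[[-0.41,-0.15,0,0,0,0,0],[0,0,0,0,0,0,0],[0,0,0,0,0,0,0],[0,0,0,0,0,0,0],[0,0,0,0,0,0,0]]])

```text
t: 9.78
ee_pos: [513.4, -58.9, 232.2]
orientation: [-0.546, 3.093, -0.0]
ft_force: [0.1, 0.4, 0.8]
width: 0.2
grasp_force: 0.0
```

>>> step_arm(targets=[[[0.41,0.15,0,0,0,0,0],[0.186,0.012,0,0,0,0,0],[0.182,0.024,0,0,0,0,0],[0.182,0.034,0,0,0,0,0],[0.18,0.048,0,0,0,0,0]]])

```text
t: 10.4
ee_pos: [570.1, -45.9, 232.0]
orientation: [0.545, -3.093, 0.0]
ft_force: [-1.9, -2.9, 0.3]
width: 0.5
grasp_force: 1.6
```

>>> step_arm(targets=[[[0.174,0.058,0,0,0,0,0],[0.172,0.07,0,0,0,0,0],[0.166,0.08,0,0,0,0,0],[0.162,0.09,0,0,0,0,0],[0.154,0.102,0,0,0,0,0]]])

```text
t: 11.02
ee_pos: [611.8, -25.3, 232.1]
orientation: [0.545, -3.094, 0.0]
ft_force: [-1.6, -3.5, -0.5]
width: 0.7
grasp_force: 1.6
```

>>> step_arm(targets=[[[0.1,0.07,0,0,0,0,0],[0.09,0.07,0,0,0,0,0],[0,0,0,0,0,0,0],[0,0,0,0,0,0,0],[0,0,0,0,0,0,0]]])

```text
t: 11.65
ee_pos: [619.2, -19.5, 231.9]
orientation: [0.545, -3.088, 0.001]
ft_force: [-9.4, -9.6, 4.8]
width: 0.5
grasp_force: 6.4
```

>>> step_arm(targets=[[[-0.344,-0.242,0,0,0,0,0],[-0.328,-0.17,0,0,0,0,0],[-0.346,-0.128,0,0,0,0,0],[-0.362,-0.082,0,0,0,0,0],[-0.368,-0.036,0,0,0,0,0]]])

```text
t: 12.28
ee_pos: [532.8, -51.6, 232.4]
orientation: [-0.544, 3.093, 0.0]
ft_force: [-1.7, 0.3, -0.4]
width: 0.7
grasp_force: 0.3
```

>>> step_arm(targets=[[[-0.41,-0.15,0,0,0,0,0],[0,0,0,0,0,0,0],[0,0,0,0,0,0,0],[0,0,0,0,0,0,0],[0,0,0,0,0,0,0]]])

```text
t: 12.9
ee_pos: [513.4, -58.9, 232.2]
orientation: [-0.545, 3.093, -0.0]
ft_force: [-0.9, 0.3, 0.2]
width: 0.6
grasp_force: 0.0
```

```bash
python3 -c "
from h import *
for n in ['scene','side']: snap(n,n+'5.png')
a=cv2.imread('pics/scene5.png')[115:275,190:400];b=cv2.imread('pics/side5.png')[150:310,150:360]
m=np.hstack([cv2.resize(x[:,:200],None,fx=2,fy=2,interpolation=cv2.INTER_CUBIC) for x in (a,b)])
cv2.imwrite('pics/c6.png',cv2.convertScaleAbs(m,alpha=1.5))
print(readout.get_obs()['ee_pos'])
"
```

```text
[513.16661733 -58.88043255 232.12715735]
```

View pics/c6.png

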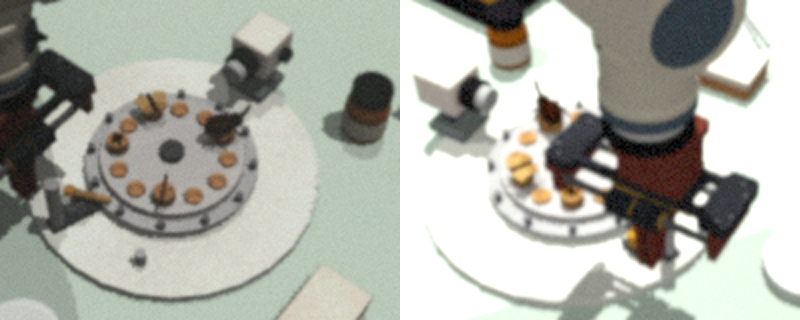

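The beetle is at (223,125) in the scene half and (549,108) in the side half, which is exactly place -1. One more stroke, then retreat upward.

>>> step_arm(targets=[[[0.41,0.15,0,0,0,0,0],[0.186,0.012,0,0,0,0,0],[0.182,0.024,0,0,0,0,0],[0.182,0.034,0,0,0,0,0],[0.18,0.048,0,0,0,0,0]]])

```text
t: 13.62
ee_pos: [570.1, -45.8, 232.0]
orientation: [0.545, -3.093, 0.0]
ft_force: [-1.9, -3.7, 0.2]
width: 0.2
grasp_force: 1.6
```

>>> step_arm(targets=[[[0.174,0.058,0,0,0,0,0],[0.172,0.07,0,0,0,0,0],[0.166,0.08,0,0,0,0,0],[0.162,0.09,0,0,0,0,0],[0.154,0.102,0,0,0,0,0]]])

```text
t: 14.25
ee_pos: [611.8, -25.3, 232.1]
orientation: [0.545, -3.094, 0.0]
ft_force: [-2.5, -2.6, 0.6]
width: 0.3
grasp_force: 1.6
```

>>> step_arm(targets=[[[0.1,0.07,0,0,0,0,0],[0.09,0.07,0,0,0,0,0],[0,0,0,0,0,0,0],[0,0,0,0,0,0,0],[0,0,0,0,0,0,0]]])

```text
t: 14.88
ee_pos: [619.2, -19.5, 231.9]
orientation: [0.544, -3.089, 0.001]
ft_force: [-10.8, -10.4, 5.2]
width: 0.7
grasp_force: 6.4
```

>>> step_arm(targets=[[[-0.344,-0.242,0,0,0,0,0],[-0.328,-0.17,0,0,0,0,0],[-0.346,-0.128,0,0,0,0,0],[-0.362,-0.082,0,0,0,0,0],[-0.368,-0.036,0,0,0,0,0]]])

```text
t: 15.5
ee_pos: [532.8, -51.6, 232.4]
orientation: [-0.544, 3.093, -0.0]
ft_force: [-0.7, 0.1, -0.1]
width: 0.6
grasp_force: 0.3
```

>>> step_arm(targets=[[[-0.41,-0.15,0,0,0,0,0],[0,0,0.8,0,0,0,0],[0,0,0.8,0,0,0,0],[0,0,0.8,0,0,0,0],[0,0,0,0,0,0,0]]])

```text
t: 16.12
ee_pos: [514.0, -59.0, 355.5]
orientation: [-0.544, 3.086, -0.003]
ft_force: [-0.1, 0.4, 0.2]
width: 0.9
grasp_force: 0.0
```

```bash
python3 -c "
from h import *
for n in ['scene','side']: snap(n,n+'6.png')
a=cv2.imread('pics/scene6.png')[115:275,190:400];b=cv2.imread('pics/side6.png')[150:310,150:360]
m=np.hstack([cv2.resize(x[:,:200],None,fx=2,fy=2,interpolation=cv2.INTER_CUBIC) for x in (a,b)])
cv2.imwrite('pics/c7.png',cv2.convertScaleAbs(m,alpha=1.5))
o=readout.get_obs();print(o['ee_pos'],o['ft_force'])
"
```

```text
[512.75505773 -58.88263002 352.33722214] [ 0.38549689  0.21384443 -0.2172205 ]
```

View pics/c7.png

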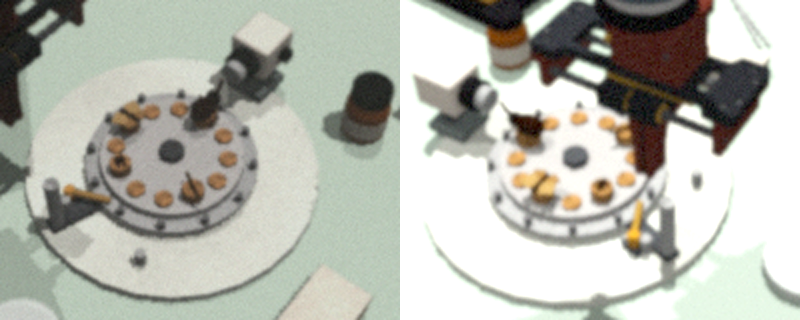

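The beetle is at (205,107) and (527,123), which matches place 0. The lever is at rest and the robot is clear.

```bash
python3 -c "
from h import *
print(ctrl.close_job())"
```

```text
the job is handed in; nothing more can be done
None
```

Four full lever strokes brought the big beetle in front of the lens; the final images show it there, with the lever back at rest and the arm clear. The job is handed in, with no verdict returned.

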